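Find the tired spring mount and flag it

ROBOT

A 6-joint arm with a two-finger parallel gripper is mounted at the origin on the work surface. World frame = base frame: x ahead of the robot, y to its left, z up, the work surface at z = 0. Lengths are in m, angles in rad, forces in N, time in s.
With the tool pointing down it reaches from about 0.3 to 0.775 m from the base axis. Payload 14.6 kg.
Tool frame: the origin (TCP) lies at the very end of the fingers, on their centre line; the grasp point (between the pads) lies 19 mm behind it; y points along the fingers, z is the direction in which the jaws open and shut, and the axes are right-handed (so a half turn about y gives the same grasp; the last joint's range is limited). The gripper opens to 94 mm and grips with 3 to 60 N. Pads are 16 mm wide; open, the fingers measure 119 mm over their backs; the gripper's body (75 mm by 177 mm) begins 78 mm behind the grasp point.
Start: joints at [1.079, 0.3, 1.521, -0, 1.321, -0.067], TCP at [0.227, 0.501, 0.205] pointing down, gripper open.
Joint ranges: [-3.03, 3.03], [-0.79, 2.21], [0.23, 2.52], [-1.04, 4.18], [0, 3.07], [-2.55, 2.55]. Speed limits (rad/s): [2.22, 2.22, 2.57, 3.14, 3.14, 3.14].

INTERFACE

Orientations are given as [roll, pitch, yaw] about the fixed x, y, z axes, in that order (R = Rz(yaw) Ry(pitch) Rx(roll)).
In Python, from station import get_obs, camera, job gives the robot as it stands.
- The arm moves only by the tool step_arm, never from a script. Its argument "targets" is a list of rows, each a list of 6 numbers: the shift along the tool's x, y, z in mm, then the turn, a rotation vector about the tool's x, y, z in degrees. In form: [[dx, dy, dz, rx, ry, rz], ...]. A call has 1 to 12 rows; each row shifts and turns the commanded pose from where the row before left it, along the tool's axes as they then stand; what a row does not reach is not made up. A row lasts 1/8 s, in which the tool goes at most 62.5 mm and 10.7 degrees, less where a joint would pass 70% of its speed; a pose out of reach is approached as far as the arm can. A call is refused whole if a number of a shift passes 62.5 or a number of a turn 10.7, either way. A call with a gripper value outside its range is refused whole. "gripper" is the opening, from -1 (shut) to 1 (fully open), set as the call begins (left out, the last holds). The fingers move at their own pace and stop on an object; "squeeze" is the grip in N (left out, the last holds). Time passes only in rows, so rows that do not move let the fingers close. It gives the time, the measured TCP pose, the force and the opening at its end, in the units of the state.
- get_obs(): the state, without advancing time (a new reading comes with each control period).
- camera(name): name is "side" or "top" or "wrist"; returns a dict with "pixels" (384x512x3 uint8, red, green, blue), "intrinsics" (3x3 intrinsics, pixels), "R" (3x3) and "t" (3): a world point X has camera coordinates R X + t; the wrist camera has in their place "tool_from_camera" (4x4, takes a point from camera to tool coordinates, whose origin is the TCP and whose axes are the tool frame's). Camera axes: x right, y down, z forward; pixel columns grow to the right and rows downward; lengths in m; the calibration is good to about 2 mm. A picture is of the moment at which its call begins: read the wrist's pose just before it. There is no depth.
- job.hand_in(): hands the job in, once; it reports no verdict.
The state is a dict: "time_s": time; "qpos": joint angles; "joint_vel": joint speeds; "tau": joint torques, N m; "ee_pos": TCP position; "eef_rot": TCP orientation; "force": force on the tool from outside, world axes, zero at the start; "moment": the same for the moment, N m; "grip_width": finger opening in m.
Only numpy, scipy, OpenCV 4.12 (cv2) and the standard library are available. Lean on these libraries where they do the work, as an engineer would, in place of code of your own. Each camera call takes 0.05 s, during which the arm holds its last target.

TASK

One of the three spring-mounted carrier pads has gone soft: press on the pads to feel which one gives most easily, then push the steel tag on that same mount fully down and come away. Leave the tags of the other two mounts up, and do not pick up or shift any of the loose things standing about.

Things in the scene. Friction and masses are not known exactly. Their poses are not given: they have to be found in the camera images.
- base_1: The left-hand (+y) base plate, steel, 136 x 80 mm, 6 mm thick, bolted to the table, axes parallel to the world's. Origin: on the table under its pad's centre. On each plate stands a spring mount, all three alike to look at: a round aluminium base (72 mm across, 40 mm high) under the pad, and on the robot's side a black post (30 x 30 mm, 50 mm high) under the tag.
- pad_1 (a point): Centre of this pad's top face as it stands at rest, 70 mm above the table (the point stays put when the pad goes down). Pad: flat black disc with a grey face, 62 mm across, 14 mm thick; slides straight down 13 mm, springs back. Each needs about 1 N to start, then the softest 0.3 N per mm (5 N at its stop), the other two 0.85 to 1 N per mm. Where the softest stands changes.
- tag_1 (a point): Centre of the top of this mount's tag as it stands when up, 70 mm above the table (the point stays put when the tag goes down), 62 mm from the pad's centre towards the robot (-x). Tag: flat steel tab 26 (x) x 30 (y) x 6 mm on a short blade; may start up to 1.5 mm down; slides straight down 12 mm against about 4 N of friction and stays where left; top 58 mm high when fully down.
- base_2: The middle base plate, steel, 136 x 80 mm, 6 mm thick, bolted to the table, axes parallel to the world's. Origin: on the table under its pad's centre. On each plate stands a spring mount, all three alike to look at: a round aluminium base (72 mm across, 40 mm high) under the pad, and on the robot's side a black post (30 x 30 mm, 50 mm high) under the tag.
- pad_2 (a point): Centre of this pad's top face as it stands at rest, 70 mm above the table (the point stays put when the pad goes down). Pad: flat black disc with a grey face, 62 mm across, 14 mm thick; slides straight down 13 mm, springs back. Each needs about 1 N to start, then the softest 0.3 N per mm (5 N at its stop), the other two 0.85 to 1 N per mm. Where the softest stands changes.
- tag_2 (a point): Centre of the top of this mount's tag as it stands when up, 70 mm above the table (the point stays put when the tag goes down), 62 mm from the pad's centre towards the robot (-x). Tag: flat steel tab 26 (x) x 30 (y) x 6 mm on a short blade; may start up to 1.5 mm down; slides straight down 12 mm against about 4 N of friction and stays where left; top 58 mm high when fully down.
- base_3: The right-hand (-y) base plate, steel, 136 x 80 mm, 6 mm thick, bolted to the table, axes parallel to the world's. Origin: on the table under its pad's centre. On each plate stands a spring mount, all three alike to look at: a round aluminium base (72 mm across, 40 mm high) under the pad, and on the robot's side a black post (30 x 30 mm, 50 mm high) under the tag.
- pad_3 (a point): Centre of this pad's top face as it stands at rest, 70 mm above the table (the point stays put when the pad goes down). Pad: flat black disc with a grey face, 62 mm across, 14 mm thick; slides straight down 13 mm, springs back. Each needs about 1 N to start, then the softest 0.3 N per mm (5 N at its stop), the other two 0.85 to 1 N per mm. Where the softest stands changes.
- tag_3 (a point): Centre of the top of this mount's tag as it stands when up, 70 mm above the table (the point stays put when the tag goes down), 62 mm from the pad's centre towards the robot (-x). Tag: flat steel tab 26 (x) x 30 (y) x 6 mm on a short blade; may start up to 1.5 mm down; slides straight down 12 mm against about 4 N of friction and stays where left; top 58 mm high when fully down.
- pad_soft (a joint): How far the softest pad is pressed down, m: 0 at rest, 0.013 at its bottom stop. The reading does not say on which plate that mount stands.
- tag_soft (a joint): How far the tag beside the softest pad is pushed down, m: 0 up, 0.012 fully down. The reading does not say on which plate that mount stands.
- tag_firm1 (a joint): How far the tag beside one of the two firmer pads is pushed down, m: 0 up, 0.012 fully down. The reading does not say on which plate that mount stands.
- tag_firm2 (a joint): How far the tag beside one of the two firmer pads is pushed down, m: 0 up, 0.012 fully down. The reading does not say on which plate that mount stands.
- vial: Bystander: amber jar with white cap, 30 mm across, 55 mm high, standing between the mounts. Origin: centre of its underside.
- collet: Bystander: stepped brass collet, 26 mm across at the foot, 45 mm high, standing between the mounts. Origin: centre of its underside.
- spare: Bystander: loose spare carrier disc lying flat on the table to the left (+y side) of the mounts, 62 mm across, 14 mm thick; it looks like a pad but has no mount. Origin: centre of its underside.
- tray: Bystander: small divided plastic tray, 60 x 60 x 14 mm, beyond the mounts. Origin: centre of its underside.
- bushing: Bystander: white ceramic ring, 42 mm across, 14 mm high, beyond the mounts. Origin: centre of its underside.
- driver: Bystander: screwdriver with black handle, 170 mm long, lying to the right (-y side) of the mounts. Origin: centre of its underside.

How it is judged:
On the way, in this order (a step that is already met when the one before it is completed fails the run):
1. the softest pad is felt: pressed down at least 2 mm while its tag is still up (value of joint pad_soft above 0.002 m and value of joint tag_soft below 0.004 m), for 0.05 s.
2. the tag of the softest mount is pushed fully down, within 2 mm (value of joint tag_soft above 0.01 m), for 0.1 s.
At the end, for the whole second after the job is handed in: The softest mount's tag is down to within 2 mm of its stop, the other two tags are within 4 mm of up, its pad has sprung back to within 3 mm, and every loose thing is within 20 mm of where it stood (value of joint tag_soft above 0.01 m and value of joint each of tag_firm1, tag_firm2 below 0.004 m and value of joint pad_soft below 0.003 m and distance of each of vial, collet, spare, tray, bushing, driver from where it was at the start of the episode below 0.02 m); the robot touches nothing.
It fails at once if a tag of one of the other mounts is pushed down (more than 5 mm) (value of joint any of tag_firm1, tag_firm2 above 0.005 m).
It fails at once if a loose thing is lifted, carried or shifted more than 20 mm (distance of any of vial, collet, spare, tray, bushing, driver from where it was at the start of the episode above 0.02 m).
It also fails if it takes over 45 s, if anything falls off the work surface, if the arm or the gripper's body presses on something with over 40 N, if the wrist force passes 120 N, or if a joint passes its speed limit or range.

## Working session

There is one attempt and no reset: what is moved stays moved. The work goes in short steps, Python scripts to look and compute and a tool call to move; the robot and the scene stay as the last step left them, time stands still between calls to the robot, and variables do not carry over. Pictures are saved under pics/ and viewed, and the job is handed in when it is done.

Besides the shell and the picture viewer there is one more tool, called after "Emit:" as name(argument=value, ...), one argument or row to a line, values as JSON. step_arm: Moves the arm, as the interface text tells. Its arguments: {"type":"object","properties":{"targets":{"type":"array","items":{"type":"array","items":{"type":"number"}}},"gripper":{"type":"number"},"squeeze":{"type":"number"}},"required":["targets"]}

```bash
mkdir -p pics; python3 - <<'E'
from station import get_obs, camera
import cv2,pickle
o=get_obs();print(o)
d={}
for n in("side","top"):
    c=camera(n);d[n]=c;cv2.imwrite(f"pics/{n}0.png",c["pixels"][:,:,::-1]);print(n,c["intrinsics"],c["R"],c["t"])
pickle.dump(d,open("d.pkl","wb"))
E
```

```text
{'time_s': 0.0, 'qpos': array([ 1.07939331e+00,  3.00462854e-01,  1.52160673e+00, -3.57993311e-05,
        1.32069662e+00, -6.65933858e-02]), 'joint_vel': array([-3.72361842e-04, -1.56296317e-04, -1.01165788e-04,  8.96348793e-05,
        3.75425725e-04, -1.40103747e-03]), 'tau': array([-3.44643711e-03, -5.31796467e+01, -3.52734804e+01,  7.07520708e-02,
        2.43296177e-02, -1.45466074e-04]), 'ee_pos': array([0.22655961, 0.50086917, 0.20488001]), 'eef_rot': array([-1.57196958e+00,  4.34945195e-05, -4.24800773e-01]), 'force': array([ 0.16089585, -0.63961669,  0.63505943]), 'moment': array([ 0.00834534,  0.02428076, -0.03522689]), 'grip_width': 0.09381162925231622}
side [[458.39606025   0.         248.31752207]
 [  0.         458.39606025 193.56555266]
 [  0.           0.           1.        ]] [[ 0.65605205 -0.75445459  0.01984892]
 [-0.51711365 -0.46851236 -0.71630275]
 [ 0.54971737  0.45966774 -0.69750727]] [-0.41717482  0.38159881  0.91821931]
top [[418.76240991   0.         258.21503669]
 [  0.         418.76240991 191.79349413]
 [  0.           0.           1.        ]] [[-0.0245329  -0.99962052 -0.01252783]
 [-0.99759643  0.02529172 -0.06451111]
 [ 0.06480348  0.01091508 -0.99783835]] [0.03055356 0.58886166 1.05351703]
```

View pics/top0.png

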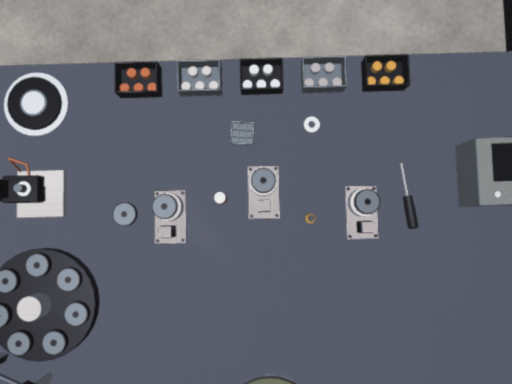

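View pics/side0.png

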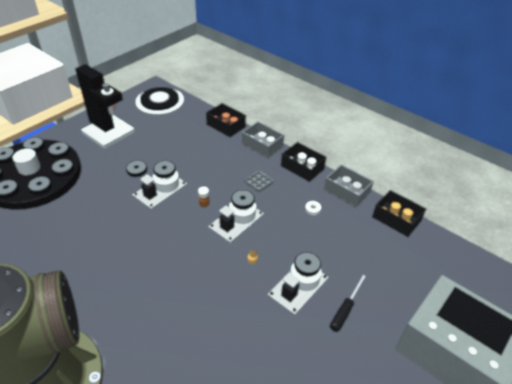

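The top view shows the three mounts with pads at about (165,206), (263,180) and (367,201), and tags at about (166,232), (264,206) and (368,227). The vial is at (220,198) and the collet at (310,218).

```bash
cat > h.py <<'E'
import numpy as np,pickle
d=pickle.load(open("d.pkl","rb"))
def ray(c,u,v,z):
    K,R,t=c["intrinsics"],c["R"],c["t"];o=-R.T@t
    r=R.T@np.linalg.inv(K)@np.array([u,v,1.]);return o+r*(z-o[2])/r[2]
def proj(c,X):
    p=c["intrinsics"]@(c["R"]@np.array(X)+c["t"]);return p[:2]/p[2]
E
python3 - <<'E'
from h import *
import cv2
t=d["top"];s=d["side"]
im=t["pixels"][:,:,::-1]
for n,c,k in(("t",t,(130,150,270,110)),("s",s,(110,140,240,180))):
    x,y,w,h=k;cv2.imwrite(f"pics/{n}z.png",cv2.resize(c["pixels"][y:y+h,x:x+w,::-1],None,fx=2.9,fy=2.9,interpolation=cv2.INTER_CUBIC))
for u,v in((165,206),(263,180),(367,201)):
    print(ray(t,u,v,.07))
for u,v in((166,232),(264,206),(367,227)): print('tag',ray(t,u,v,.07))
for u,v in((165,169),(243,200),(308,264)): print('side',ray(s,u,v,.07))
# plate mask, at z=.006
hsv=cv2.cvtColor(im,cv2.COLOR_BGR2HSV)
g=im.min(axis=2)
m=((g>110)).astype(np.uint8)
for x0,x1,y0,y1 in((150,192,185,248),(243,284,160,222),(342,384,182,243)):
    mm=np.zeros_like(m);mm[y0:y1,x0:x1]=m[y0:y1,x0:x1]
    x,y,w,h=cv2.boundingRect(mm);
    r=cv2.minAreaRect(cv2.findNonZero(mm));print(x,y,w,h,r)
    print('plate',ray(t,*r[0],.006))
E
```

```text
[0.55716235 0.24369055 0.07      ]
[0.61472237 0.00290142 0.07      ]
[ 0.55704503 -0.24829176  0.07      ]
tag [0.49387981 0.24189344 0.07      ]
tag [0.55113968 0.00207383 0.07      ]
tag [ 0.49415305 -0.24569646  0.07      ]
side [0.5553584  0.24156557 0.07      ]
side [ 0.6101418 -0.0020352  0.07     ]
side [ 0.55444754 -0.25164581  0.07      ]
153 190 33 54 ((169.0, 216.5), (53.0, 32.0), 90.0)
plate [0.53204391 0.24861422 0.006     ]
247 166 33 53 ((263.0, 192.0), (52.0, 32.0), 90.0)
plate [0.5894473  0.00361246 0.006     ]
345 185 34 55 ((361.2896728515625, 212.1903533935547), (53.43699264526367, 32.34870147705078), 88.09085083007812)
plate [ 0.53090488 -0.24828194  0.006     ]
```

```bash
sleep 0
```

```text
(no output)
```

View pics/tz.png

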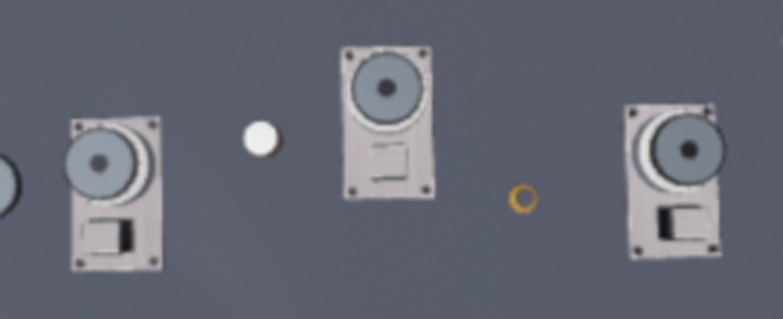

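View pics/sz.png

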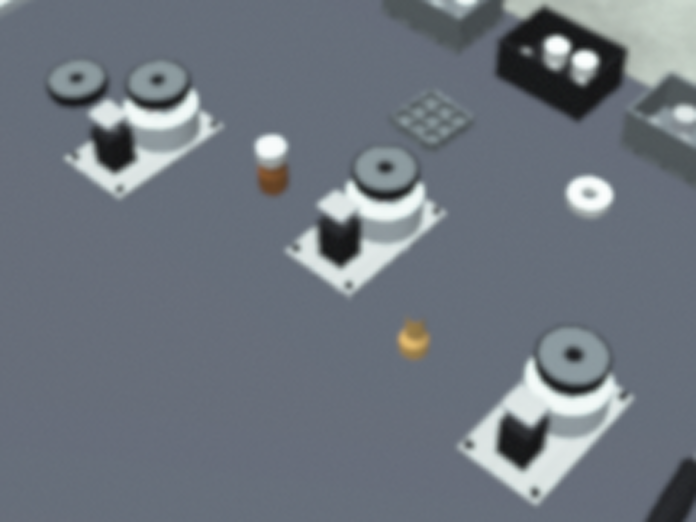

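Emit:
step_arm(
  targets=[
    [0,0,0,0,-8.1,0],
    [0,0,0,0,-8.1,0],
    [0,0,0,0,-8.1,0],
    [0,0,0,0,0,0],
    [0,0,0,0,0,0],
    [0,0,0,0,0,0],
  ],
  gripper=-1,
)

```text
time_s: 0.85
ee_pos: [0.2267, 0.5011, 0.2054]
eef_rot: [-1.571, 0.0, -0.003]
force: [0.4, -0.4, 0.1]
grip_width: 0.0377
```

Emit:
step_arm(
  targets=[
    [33,0,-26,0,0,0],
    [33,0,-26,0,0,0],
    [33,0,-26,0,0,0],
    [33,0,-26,0,0,0],
    [33,0,-26,0,0,0],
    [33,0,-26,0,0,0],
    [33,0,-26,0,0,0],
    [33,0,-26,0,0,0],
    [33,0,-26,0,0,0],
    [33,0,-26,0,0,0],
    [0,0,0,0,0,0],
    [0,0,0,0,0,0],
  ],
)

```text
time_s: 2.35
ee_pos: [0.5561, 0.2411, 0.2053]
eef_rot: [-1.571, 0.0, -0.001]
force: [0.9, 0.2, 0.9]
grip_width: 0.0006
```

Emit:
step_arm(
  targets=[
    [0,40,1,0,0,0],
    [0,40,1,0,0,0],
    [0,30,0,0,0,0],
    [0,15,0,0,0,0],
    [0,0,0,0,0,0],
    [0,0,0,0,0,0],
    [0,0,0,0,0,0],
  ],
)

```text
time_s: 3.22
ee_pos: [0.5569, 0.2431, 0.0816]
eef_rot: [-1.57, -0.002, -0.001]
force: [0.9, 0.3, 0.6]
grip_width: 0.0005
```

```bash
python3 - <<'E'
from station import get_obs, camera
import cv2
print(get_obs()["force"])
for n in("side","top"):
    c=camera(n);cv2.imwrite(f"pics/{n}1.png",cv2.resize(c["pixels"][120:260,90:300,::-1],None,fx=3.5,fy=3.5))
print(get_obs()["force"],get_obs()["ee_pos"])
E
```

```text
[0.89217549 0.29624218 0.59405184]
[-0.18684752  0.25851204 -0.36023729] [0.55676881 0.24299126 0.08119674]
```

View pics/side1.png

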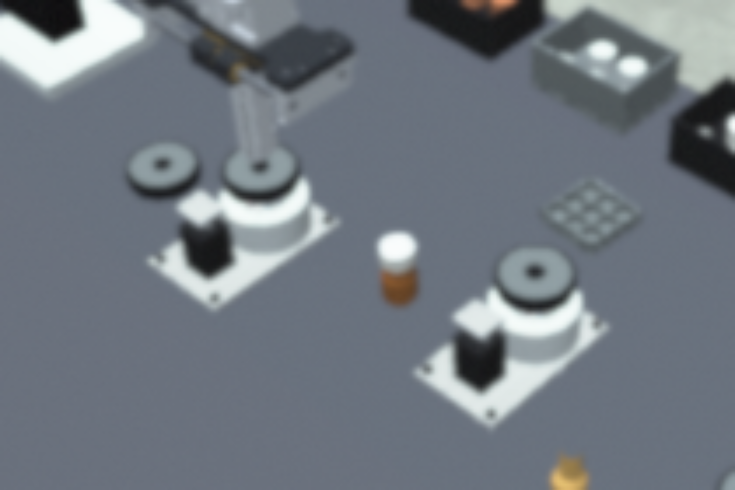

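Side view: the closed fingers hang just above the middle of pad 1, at about (258,155) in the crop. I press about 9 mm.

Emit:
step_arm(
  targets=[
    [0,8,0,0,0,0],
    [0,4,0,0,0,0],
    [0,4,0,0,0,0],
    [0,0,0,0,0,0],
    [0,0,0,0,0,0],
  ],
)

```text
time_s: 3.95
ee_pos: [0.5565, 0.2428, 0.0647]
eef_rot: [-1.571, 0.0, -0.001]
force: [-1.8, -1.7, 6.8]
grip_width: 0.0005
```

Emit:
step_arm(
  targets=[
    [0,4,0,0,0,0],
    [0,0,0,0,0,0],
    [0,0,0,0,0,0],
  ],
)

```text
time_s: 4.32
ee_pos: [0.5565, 0.2428, 0.0611]
eef_rot: [-1.571, -0.0, -0.001]
force: [-4.6, -2.0, 10.0]
grip_width: 0.0008
```

Emit:
step_arm(
  targets=[
    [0,0,0,0,0,0],
    [0,0,0,0,0,0],
  ],
)

```text
time_s: 4.58
ee_pos: [0.5565, 0.2429, 0.0611]
eef_rot: [-1.571, -0.0, -0.001]
force: [-4.5, -2.2, 10.3]
grip_width: 0.0007
```

Emit:
step_arm(
  targets=[
    [0,-20,0,0,0,0],
    [0,-20,0,0,0,0],
    [0,0,0,0,0,0],
    [0,0,0,0,0,0],
  ],
)

```text
time_s: 5.08
ee_pos: [0.5561, 0.2427, 0.0993]
eef_rot: [-1.571, 0.001, -0.001]
force: [-0.5, -0.4, -0.4]
grip_width: 0.0004
```

Pad 1 gives 10 N at 9 mm, so it is firm. On to pad 2.

Emit:
step_arm(
  targets=[
    [7,0,-30,0,0,0],
    [7,0,-30,0,0,0],
    [7,0,-30,0,0,0],
    [7,0,-30,0,0,0],
    [7,0,-30,0,0,0],
    [7,0,-30,0,0,0],
    [7,0,-30,0,0,0],
    [7,0,-30,0,0,0],
    [0,10,0,0,0,0],
    [0,9,0,0,0,0],
    [0,0,0,0,0,0],
    [0,0,0,0,0,0],
  ],
)

```text
time_s: 6.58
ee_pos: [0.6123, 0.0035, 0.0815]
eef_rot: [-1.571, 0.0, 0.0]
force: [-0.4, -0.2, -0.1]
grip_width: 0.0006
```

Emit:
step_arm(
  targets=[
    [0,8,0,0,0,0],
    [0,4,0,0,0,0],
    [0,4,0,0,0,0],
    [0,0,0,0,0,0],
    [0,0,0,0,0,0],
  ],
)

```text
time_s: 7.2
ee_pos: [0.6122, 0.003, 0.0657]
eef_rot: [-1.571, 0.0, -0.001]
force: [-3.8, 2.2, 4.4]
grip_width: 0.0004
```

Emit:
step_arm(
  targets=[
    [0,4,0,0,0,0],
    [0,0,0,0,0,0],
    [0,0,0,0,0,0],
  ],
)

```text
time_s: 7.58
ee_pos: [0.6125, 0.0029, 0.0621]
eef_rot: [-1.571, -0.0, -0.001]
force: [-4.0, 1.9, 8.4]
grip_width: 0.0004
```

Emit:
step_arm(
  targets=[
    [0,0,0,0,0,0],
    [0,0,0,0,0,0],
  ],
)

```text
time_s: 7.82
ee_pos: [0.6124, 0.003, 0.0621]
eef_rot: [-1.571, -0.0, -0.001]
force: [-3.6, 2.2, 8.1]
grip_width: 0.0005
```

Emit:
step_arm(
  targets=[
    [0,-20,0,0,0,0],
    [0,-20,0,0,0,0],
    [0,0,0,0,0,0],
    [0,0,0,0,0,0],
  ],
)

```text
time_s: 8.32
ee_pos: [0.6121, 0.0028, 0.101]
eef_rot: [-1.571, 0.001, -0.001]
force: [-1.7, -0.7, -1.0]
grip_width: 0.0004
```

Pad 2 also rises about 1 N per mm, so it is firm. Pad 3 still gets pressed to confirm.

Emit:
step_arm(
  targets=[
    [-7,0,-31.5,0,0,0],
    [-7,0,-31.5,0,0,0],
    [-7,0,-31.5,0,0,0],
    [-7,0,-31.5,0,0,0],
    [-7,0,-31.5,0,0,0],
    [-7,0,-31.5,0,0,0],
    [-7,0,-31.5,0,0,0],
    [-7,0,-31.5,0,0,0],
    [0,10,0,0,0,0],
    [0,10,0,0,0,0],
    [0,0,0,0,0,0],
    [0,0,0,0,0,0],
  ],
)

```text
time_s: 9.82
ee_pos: [0.5564, -0.2484, 0.0815]
eef_rot: [-1.571, -0.0, 0.0]
force: [0.1, 0.5, 0.9]
grip_width: 0.0002
```

Emit:
step_arm(
  targets=[
    [0,8,0,0,0,0],
    [0,4,0,0,0,0],
    [0,4,0,0,0,0],
    [0,0,0,0,0,0],
    [0,0,0,0,0,0],
  ],
)

```text
time_s: 10.45
ee_pos: [0.5562, -0.2491, 0.0656]
eef_rot: [-1.571, -0.0, -0.001]
force: [-1.0, 3.4, 2.4]
grip_width: 0.0002
```

Emit:
step_arm(
  targets=[
    [0,4,0,0,0,0],
    [0,0,0,0,0,0],
    [0,0,0,0,0,0],
  ],
)

```text
time_s: 10.82
ee_pos: [0.5564, -0.2492, 0.0616]
eef_rot: [-1.571, -0.0, -0.001]
force: [0.1, 1.1, 3.4]
grip_width: 0.0005
```

Emit:
step_arm(
  targets=[
    [0,0,0,0,0,0],
    [0,0,0,0,0,0],
  ],
)

```text
time_s: 11.08
ee_pos: [0.5563, -0.2492, 0.0616]
eef_rot: [-1.571, -0.0, -0.001]
force: [2.0, 0.4, 3.5]
grip_width: 0.0004
```

Emit:
step_arm(
  targets=[
    [0,-20,0,0,0,0],
    [0,-20,0,0,0,0],
    [0,0,0,0,0,0],
    [0,0,0,0,0,0],
  ],
)

```text
time_s: 11.58
ee_pos: [0.5557, -0.2489, 0.1003]
eef_rot: [-1.57, 0.001, -0.001]
force: [0.8, -0.7, -1.4]
grip_width: 0.0005
```

Pad 3 is the soft one, at 3.5 N for 8.4 mm. Next I go over tag 3.

Emit:
step_arm(
  targets=[
    [-31,0,0.5,0,0,0],
    [-31,0,0.5,0,0,0],
    [0,10,0,0,0,0],
    [0,10,0,0,0,0],
    [0,0,0,0,0,0],
    [0,0,0,0,0,0],
  ],
)

```text
time_s: 12.32
ee_pos: [0.4945, -0.248, 0.0812]
eef_rot: [-1.571, 0.0, -0.0]
force: [-0.3, 0.7, 0.1]
grip_width: 0.0006
```

```bash
python3 - <<'E'
from station import get_obs, camera
import cv2
print(get_obs()["force"],get_obs()["ee_pos"])
for n in("side",):
    c=camera(n);cv2.imwrite(f"pics/{n}2.png",cv2.resize(c["pixels"][210:330,230:390,::-1],None,fx=4,fy=4))
E
```

```text
[-0.28293587  0.70043459  0.07684783] [ 0.49451498 -0.24801367  0.08120741]
```

View pics/side2.png

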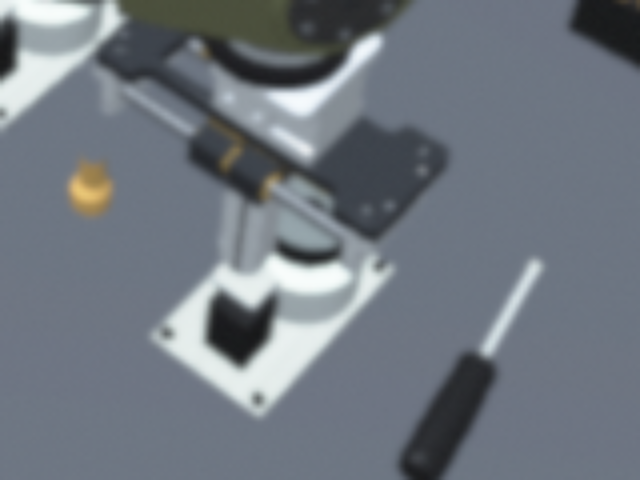

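The side view shows the fingertips centred over tag 3, at about (243,265) in the crop. Pushing down.

Emit:
step_arm(
  targets=[
    [0,8,0,0,0,0],
    [0,4,0,0,0,0],
    [0,4,0,0,0,0],
    [0,4,0,0,0,0],
    [0,3,0,0,0,0],
    [0,0,0,0,0,0],
    [0,0,0,0,0,0],
  ],
)

```text
time_s: 13.25
ee_pos: [0.4942, -0.2482, 0.0583]
eef_rot: [-1.571, -0.0, -0.001]
force: [-0.7, -0.8, -1.0]
grip_width: 0.0009
```

Emit:
step_arm(
  targets=[
    [0,0.5,0,0,0,0],
    [0,0.5,0,0,0,0],
    [0,0,0,0,0,0],
    [0,0,0,0,0,0],
  ],
)

```text
time_s: 13.75
ee_pos: [0.4943, -0.2482, 0.0581]
eef_rot: [-1.571, -0.001, -0.001]
force: [-4.2, 1.8, 9.6]
grip_width: 0.0006
```

At the stop: the force rose to 9.6 N and z stalled at 58 mm. Coming away.

Emit:
step_arm(
  targets=[
    [0,-10,0,0,0,0],
    [0,-25,0,0,0,0],
    [0,-40,0,0,0,0],
    [0,-40,0,0,0,0],
    [-30,-20,0,0,0,0],
    [-40,0,0,0,0,0],
    [-30,0,0,0,0,0],
    [0,0,0,0,0,0],
    [0,0,0,0,0,0],
  ],
)

```text
time_s: 14.88
ee_pos: [0.3948, -0.2482, 0.1928]
eef_rot: [-1.571, -0.001, -0.001]
force: [0.0, 0.1, 0.4]
grip_width: 0.0005
```

```bash
python3 - <<'E'
from station import get_obs, camera
import cv2
from h import *
print(get_obs()["force"],get_obs()["ee_pos"])
c=camera("side");cv2.imwrite("pics/side3.png",cv2.resize(c["pixels"][130:330,120:390,::-1],None,fx=2.9,fy=2.9))
df=np.abs(c["pixels"].astype(int)-d["side"]["pixels"]).max(2);cv2.imwrite("pics/df3.png",np.clip(df*3,0,255).astype(np.uint8))
E
```

```text
[0.03141215 0.10235095 0.42589562] [ 0.39475015 -0.24818159  0.1928333 ]
```

View pics/side3.png

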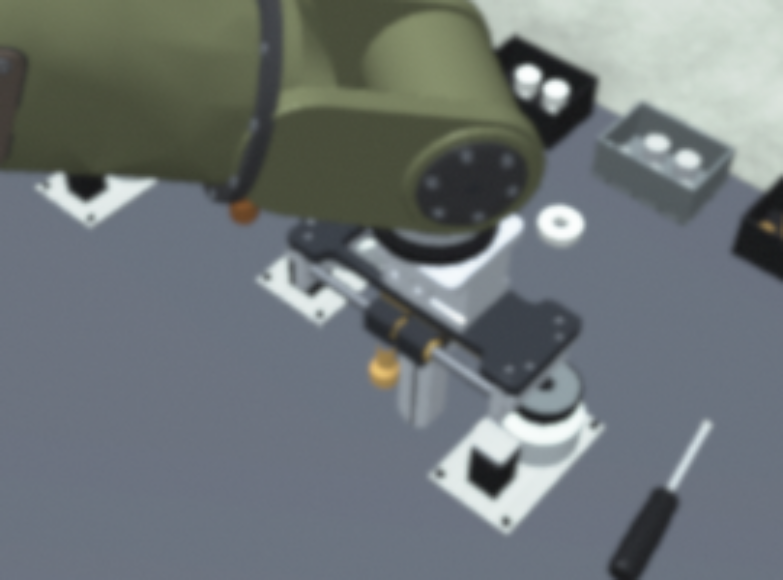

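View pics/df3.png

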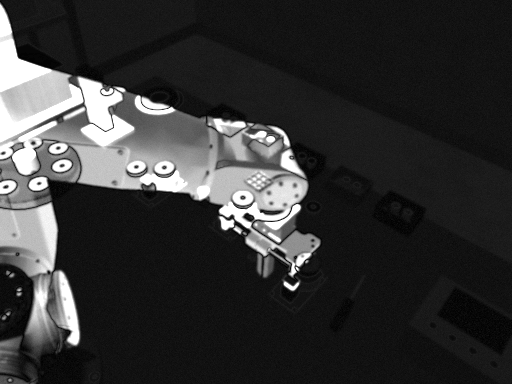

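Tag 3, at about (495,440) in the crop, now sits low on its post. Pad 3 is back up, and the driver, bushing and collet have not moved.

```bash
python3 - <<'E'
from station import job
print(job.hand_in())
E
```

```text
the job is handed in; nothing more can be done
None
```

The soft mount is the right-hand one (base_3). I pushed its tag fully down, backed the arm away and handed the job in after about 15 s of robot time.

| Pad | Force | Pressed |
|---|---|---|
| pad_1 | about 10 N | 9 mm |
| pad_2 | about 8 N | 8 mm |
| pad_3 | about 3.5 N | 8.4 mm |

- **Tag:** I pushed tag_3 until it stopped. The tool stalled at z = 58.1 mm and the force rose to 9.6 N.
- **After backing off:** the force was near zero with the tool at z = 193 mm. The last side picture shows tag_3 down, pad_3 back up, and the driver, bushing and collet where they stood.
- **Not checked at the end:** the arm hid pads 1 and 2, tags 1 and 2, the spare disc and the tray in that picture, and most of the vial. The gripper was not brought down on any of these except pads 1 and 2, and I felt no unexpected contact.
- **Odd reading:** the force read about -1 N when the push paused just short of the stop, instead of the roughly 4 N of friction I expected. The next small push gave the clear stop.

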